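# Find the thread hand of a trimmer head cap and hold it off

### The job

The black cap on the upturned trimmer gear head has to come off, but nobody knows whether its thread is right-handed or left-handed: feel which way it loosens, unscrew it that way and lift it off. Finish while still holding the cap in the gripper, level and still, about 10 cm above its seat and touching nothing else, and leave everything else on the bench undisturbed.

Things in the scene. Friction and masses are not known exactly. Their poses are not given: they have to be found in the camera images.
- cap: Black plastic screw cap, an upright ribbed cylinder 44 mm in diameter, 34 mm high, hollow underneath, about 60 g. Origin at the centre of its underside, z up through its top. It stands on the gear head's flat seat, underside 60 mm above the bench. At the start its x axis lies along the gear head's x axis within 3 degrees. The hand of its thread differs from start to start and cannot be seen.
- cap_top (a point): Centre of the cap's top, 34 mm above its underside, 94 mm above the bench at the start. How the thread behaves: the loosening way it turns almost without resistance and without rising, is free after 50 degrees, and from 65 to 125 degrees it lifts straight off; the turn ends at about 140. The wrong way meets a hard stop within 12 degrees. Pulled up before it is free, it stays held.
- gearhead: Trimmer gear head fixed to the bench, spindle upwards, about 290 x 110 mm. Origin on the bench surface straight under the spindle and cap axis, z up, +x towards its motor. A plywood base 18 mm thick runs from x = -60 to +230 mm and carries an aluminium pedestal with the cap at x = 0.
- seat (a point): Centre of the cap's seat: the flat top of the pedestal, 60 mm above the bench, a disc 60 mm in diameter (it sticks out 8 mm all round the cap). A steel spindle stub 18 mm thick stands 26 mm up from it, inside the cap. The seated cap has about 2 mm of play sideways and up and down.
- motor (a point): Middle of the grey motor shell of the gear head, a lying cylinder 91 mm in diameter and 125 mm long; its near end is 70 mm from the cap's axis, its top 108 mm above the bench.
- clamp_1: Aluminium corner clamp lying on the bench beside the gear head, about 100 x 100 mm, 28 mm high; origin under its middle. Leave alone.
- clamp_2: A second corner clamp like the first, on the other side of the gear head. Leave alone.
- square: Stainless combination square lying flat, blade 200 x 26 x 4 mm along its x, head up to 22 mm high; origin under the middle of the blade. Leave alone.
- mug: White ceramic mug, 82 mm in diameter, 92 mm high, handle at its +y; origin under its centre. Leave alone.
- spool: Grey line spool, 84 mm in diameter, 32 mm high, standing on its flange; origin under its centre. Leave alone.
- screwdriver: Screwdriver 190 mm long lying on the bench, handle to its -x. Leave alone.

How it is judged:
On the way, in this order (a step that is already met when the one before it is completed fails the run):
1. the cap is turned at least 34 degrees from its starting position while still down on its thread (angle between the x axis of cap and the x axis of gearhead, either way round above 0.6 rad and z of cap in the frame of gearhead below 0.07 m), for 0.1 s.
2. the cap is lifted off the spindle, at least 40 mm above its seat (z of cap in the frame of gearhead above 0.1 m), for 0.2 s.
At the end, for the whole second after the job is handed in: The cap is held in the fingers (contact force over 1 N), its underside 70 to 150 mm above its seat and within 100 mm of it sideways, level within 20 degrees, still (under 20 mm/s), and touching neither the gear head nor anything else on the bench (z of cap in the frame of gearhead between 0.13 and 0.21 m and angle between cap's own z axis and vertical below 0.35 rad and linear speed of cap below 0.02 m/s and contact force between cap and the fingers above 1 N and horizontal distance between cap and seat below 0.1 m and contact force between cap and gearhead below 0.2 N and contact force between cap and clamp_1 below 0.2 N and contact force between cap and clamp_2 below 0.2 N and contact force between cap and square below 0.2 N and contact force between cap and mug below 0.2 N and contact force between cap and spool below 0.2 N and contact force between cap and screwdriver below 0.2 N); the arm keeps its last pose, push and grip.
It fails at once if a corner clamp, the square, the mug, the spool or the screwdriver is moved more than 30 mm (distance of any of clamp_1, clamp_2, square, mug, spool, screwdriver from where it was at the start of the episode above 0.03 m).
It also fails if it takes over 40 s, if anything falls off the work surface, if the arm or the gripper's body presses on something with over 40 N, if the wrist force passes 120 N, or if a joint passes its speed limit or range.

### The arm

A 7-joint arm with a two-finger parallel gripper is mounted at the origin on the work surface. World frame = base frame: x ahead of the robot, y to its left, z up, the work surface at z = 0. Lengths are in m, angles in rad, forces in N, time in s.
With the tool pointing down it reaches from about 0.425 to 0.925 m from the base axis. Payload 6.8 kg.
Tool frame: the origin (TCP) lies at the very end of the fingers, on their centre line; the grasp point (between the pads) lies r.pinch_z behind it (r.pinch_z is the distance from the TCP to the grasp point, in m); z points along the fingers, y is the line along which they close (so a half turn about z gives the same grasp; the last joint's range is limited). The gripper opens to 85 mm and grips with 20 to 120 N. Pads are 22 mm wide; open, the fingers measure 114 mm over their backs; the gripper's body (76 mm by 85 mm) begins 54 mm behind the grasp point. The pads swing forward as they close: fully open they stand 13 mm farther back than shut.
Start: joints at [1.035, 0.477, 0.022, 1.555, -0.011, 1.109, -0.083], TCP at [0.28, -0.614, 0.21] pointing down, gripper open.
Joint ranges: [-2.96, 2.96], [-0.34, 2.1], [-1.41, 1.46], [0.24, 2.44], [-1.37, 4.51], [0.17, 1.92], [-2.96, 2.96]. Speed limits (rad/s): [2.39, 2.39, 3.14, 3.14, 3.14, 3.14, 3.14].

### API

Orientations are given as a rotation vector (axis times angle).
In Python, from bench import status, grab_frame, camera_model, r gives the robot as it stands. The module is installed in compiled form; this text tells all that it offers.
- The arm moves only by the shell command python3 -m creep 'ROWS' [FORCE]. ROWS is text: rows parted by semicolons, each of 7 numbers parted by spaces: the turn, a rotation vector about the tool's x, y, z in rad, then the shift along the tool's x, y, z in mm, then the opening, from -1 (shut) to 1 (fully open). In form: rx ry rz tx ty tz fingers; .... A call has 1 to 10 rows; each row is the pose to reach, as a shift and turn from the pose commanded when the call began, along the tool's axes at that moment; what a row does not reach only later rows make up. A row lasts 1/8 s, in which the tool goes at most 62.5 mm and 10.7 degrees, less where a joint would pass 70% of its speed; a pose out of reach is approached as far as the arm can. A call with a gripper value outside its range is refused whole. The fingers move at their own pace and stop on an object; FORCE is the grip in N (left out, the last holds). Time passes only in rows, so rows that repeat a pose let the fingers close. It gives the time, the measured TCP pose, the force, the opening and the grip force at its end, in the units of the state.
- status.get_obs(): the state, without advancing time (a new reading comes with each control period).
- grab_frame(name): name is "scene" or "top"; returns (picture, depth): 400x640x3 uint8, red, green, blue; 400x640 float32, m along the optical axis (not along the pixel's ray), 0 where there is no reading.
- camera_model(name): a dict with "K" (3x3 intrinsics, pixels), "D" ([k1, k2, p1, p2, k3] as OpenCV has them; the pictures are not rectified), "rvec" (rotation vector, rad) and "tvec" (3), from world to camera coordinates, as OpenCV has them. Camera axes: x right, y down, z forward; pixel columns grow to the right and rows downward; lengths in m; the calibration is good to about 2 mm. A picture is of the moment at which its call begins. camera_model takes no time and is no camera call.
- r.hand_in(): hands the job in; it is judged then, once.
The state is a dict: "clock": time; "joints": joint angles; "qvel": joint speeds; "tau": joint torques, N m; "tcp_pos": TCP position; "orientation": TCP orientation; "contact_force": force on the tool from outside, world axes, zero at the start; "moment": the same for the moment, N m; "grip_width": finger opening in m; "gripper_force": force on a finger pad.
Only numpy, scipy, OpenCV 4.12 (cv2) and the standard library are available. Lean on these libraries where they do the work, as an engineer would, in place of code of your own. Each camera call takes 0.05 s, during which the arm holds its last target. There are 200 camera calls.

## Working session

There is one attempt and no reset: what is moved stays moved. The work goes in short steps, Python scripts to look and compute and a shell command to move; the robot and the scene stay as the last step left them, time stands still between calls to the robot, and variables do not carry over. Pictures are saved under pics/ and viewed, at most 10 in all, crops included, and the job is handed in when it is done.

```bash
mkdir -p pics; cat > h.py <<'E'
import numpy as np, cv2
from bench import status, grab_frame, camera_model, r
def world(name,depth,uv):
    m=camera_model(name);K=np.array(m["K"]);D=np.array(m["D"]);R=cv2.Rodrigues(np.array(m["rvec"],float))[0];t=np.array(m["tvec"],float).ravel()
    uv=np.array(uv,float).reshape(-1,1,2);n=cv2.undistortPoints(uv,K,D)[:,0]
    p=uv[:,0].astype(int);d=depth[p[:,1],p[:,0]]
    c=np.c_[n*d[:,None],d]
    return (c-t)@R
E
python3 - <<'E'
from h import *
np.set_printoptions(precision=4,suppress=True)
for n in("top","scene"):
    p,d=grab_frame(n);cv2.imwrite(f"pics/{n}1.png",p[:,:,::-1]);np.save(f"pics/{n}1.npy",d)
    m=camera_model(n);print(m)
print(status.get_obs(),r.pinch_z)
E
```

```text
{'K': array([[394.5057,   0.    , 317.9034],
       [  0.    , 394.5057, 194.6369],
       [  0.    ,   0.    ,   1.    ]]), 'D': array([-0.0953,  0.    ,  0.    ,  0.    ,  0.    ]), 'rvec': array([ 2.1267, -2.1261,  0.1972]), 'tvec': array([-0.0232,  0.5505,  1.411 ])}
{'K': array([[519.0353,   0.    , 311.7264],
       [  0.    , 519.0353, 203.5377],
       [  0.    ,   0.    ,   1.    ]]), 'D': array([0.032, 0.   , 0.   , 0.   , 0.   ]), 'rvec': array([ 2.3115,  0.5673, -0.258 ]), 'tvec': array([-0.4738, -0.1257,  2.0041])}
{'clock': 0.1, 'joints': array([ 1.0349,  0.4777,  0.0224,  1.5564, -0.0115,  1.1093, -0.0831]), 'qvel': array([ 0.0008, -0.0016, -0.0008, -0.0031, -0.0003, -0.0006,  0.0001]), 'tau': array([  0.0051, -59.7757,   1.6139, -28.1952,   0.0128,   0.005 ,
        -0.    ]), 'tcp_pos': array([ 0.2797, -0.6137,  0.2087]), 'orientation': array([-3.0684, -0.6665,  0.0008]), 'contact_force': array([-0.1007, -0.0331,  0.1406]), 'moment': array([ 0.0453, -0.01  , -0.0107]), 'gripper_force': 0.0, 'grip_width': 0.08510295496844503} 0.0187
```

View pics/top1.png

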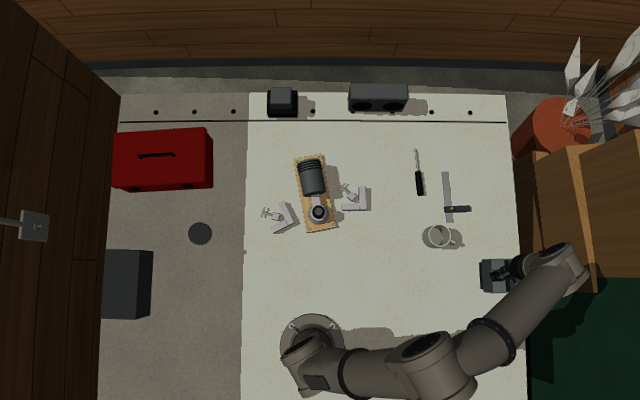

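View pics/scene1.png

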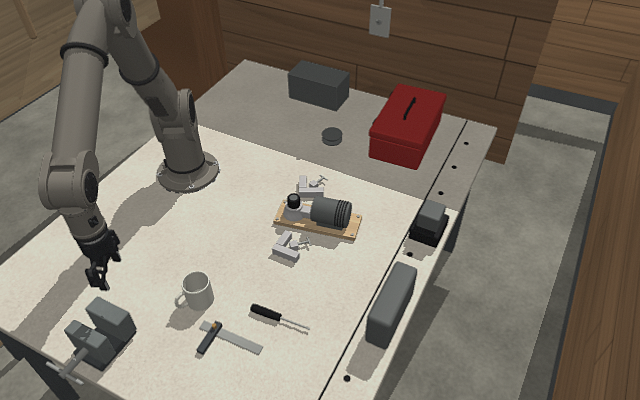

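The top view shows the cap at about (318,211), with the motor above it at (313,175). The clamps are at (278,216) and (355,197), the mug is at (438,236), and the arm is at the lower right. The scene view has the cap at (293,201).

```bash
python3 - <<'E'
from h import *
np.set_printoptions(precision=4,suppress=True)
def reg(n,u0,u1,v0,v1):
    d=np.load(f"pics/{n}1.npy");u,v=np.meshgrid(np.arange(u0,u1),np.arange(v0,v1))
    uv=np.c_[u.ravel(),v.ravel()];P=world(n,d,uv);img=cv2.imread(f"pics/{n}1.png");return uv,P,img[uv[:,1],uv[:,0]]
for n,b in(("top",(300,336,198,226)),("scene",(283,305,190,216))):
    uv,P,c=reg(n,*b);s=(P[:,2]>.088)&(P[:,2]<.100)
    Q=P[s];print(n,s.sum(),Q.min(0),Q.max(0),Q.mean(0),np.median(Q[:,2]))
    if len(Q): print(cv2.minEnclosingCircle(Q[:,:2].astype(np.float32)))
uv,P,c=reg("top",285,345,145,240)
# plywood by colour/height
hsv=cv2.cvtColor(c[None],cv2.COLOR_BGR2HSV)[0]
s=(abs(P[:,2]-.018)<.008)&(hsv[:,1]>80)
print(s.sum(),cv2.minAreaRect(P[s,:2].astype(np.float32)))
m=(P[:,2]>.095)&(uv[:,1]<195);Q=P[m];print("motor",len(Q),Q.mean(0),np.linalg.svd(Q[:,:2]-Q[:,:2].mean(0),full_matrices=False)[2][0])
for nm,b in(("c1",(258,298,200,236)),("c2",(338,372,178,214))):
    uv,P,c=reg("top",*b);Q=P[(P[:,2]>.008)&(P[:,2]<.05)];print(nm,Q.min(0),Q.max(0))
i=cv2.imread("pics/top1.png")[140:245,250:380];cv2.imwrite("pics/crop1.png",cv2.resize(i,None,fx=5,fy=5,interpolation=cv2.INTER_CUBIC))
E
```

```text
top 110 [ 0.4617 -0.0413  0.0881] [ 0.5052 -0.0018  0.0992] [ 0.4837 -0.0222  0.0932] 0.09332667432645589
((0.4836076498031616, -0.021609414368867874), 0.02264542691409588)
scene 107 [ 0.4577 -0.0504  0.088 ] [ 0.5018 -0.0007  0.0998] [ 0.4811 -0.027   0.0943] 0.094530152028213
((0.4769243896007538, -0.025141790509223938), 0.02539798803627491)
759 ((0.566847562789917, -0.006829671561717987), (0.2894168198108673, 0.10765080153942108), 11.159586906433105)
motor 523 [0.6042 0.0031 0.1396] [0.9944 0.1057]
c1 [0.4137 0.0696 0.0084] [0.5372 0.1905 0.0355]
c2 [ 0.4986 -0.219   0.0083] [ 0.6235 -0.0997  0.0348]
```

View pics/crop1.png

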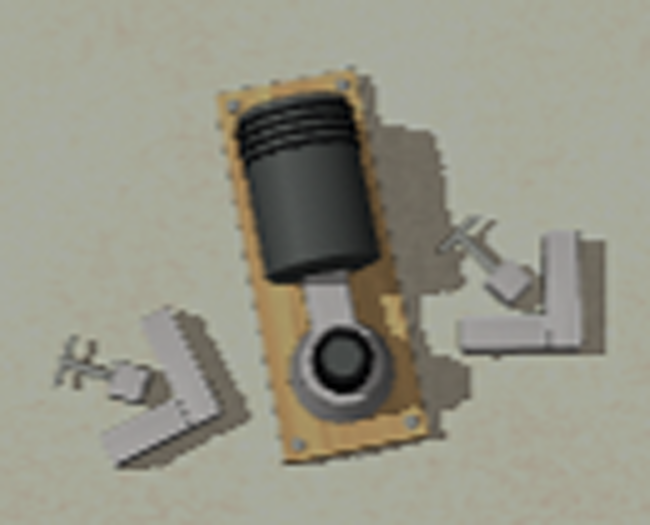

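```bash
cat > go.py <<'E'
import sys
from h import *
from scipy.spatial.transform import Rotation as R
# target x y z yaw(deg of tool x), tool pointing down
x,y,z,yaw=map(float,sys.argv[1:5])
o=status.get_obs();A=R.from_rotvec(o["orientation"]);B=R.from_euler("z",yaw,degrees=True)*R.from_euler("x",180,degrees=True)
np.set_printoptions(precision=4,suppress=True)
print("rot",(A.inv()*B).as_rotvec(),"mm",A.inv().apply(np.array([x,y,z])-o["tcp_pos"])*1000)
print(o["clock"],o["tcp_pos"],"yaw",np.degrees(np.arctan2(*A.as_matrix()[[1,0],0])),"F",o["contact_force"],"M",o["moment"],"w",o["grip_width"],o["gripper_force"],"j",o["joints"])
E
python3 go.py .483 -.0225 .22 50
python3 - <<'E'
from h import *
d=np.load("pics/top1.npy")
print(world("top",d,[[314,165],[313,180],[311,190],[318,211]]))
E
```

```text
rot [-0.0017 -0.0002 -0.4449] mm [ 430.1939 -453.5782  -10.5818]
0.1 [ 0.2797 -0.6137  0.2087] yaw 24.510587728436644 F [-0.1007 -0.0331  0.1406] M [ 0.0453 -0.01   -0.0107] w 0.08510295496844503 0.0 j [ 1.0349  0.4777  0.0224  1.5564 -0.0115  1.1093 -0.0831]
[[ 0.64957021 -0.00883814  0.1043027 ]
 [ 0.59412427 -0.00535028  0.10359098]
 [ 0.55767533  0.00172761  0.10268563]
 [ 0.4832029  -0.02334503  0.09312293]]
```

```bash
python3 -m creep '0 0 -0.05 40 -42 -10 1;0 0 -0.1 85 -90 -11 1;0 0 -0.15 128 -135 -11 1;0 0 -0.2 171 -180 -11 1;0 0 -0.25 214 -225 -11 1;0 0 -0.3 257 -271 -11 1;0 0 -0.35 300 -316 -11 1;0 0 -0.4 343 -361 -11 1;0 0 -0.445 386 -406 -11 1;0 0 -0.445 430 -453.5 -11 1' 40; python3 -m creep '0 0 0 0 0 0 1;0 0 0 0 0 0 1;0 0 0 0 0 0 1;0 0 0 0 0 0 1'; python3 go.py .483 -.0225 .125 50
python3 - <<'E'
from h import *
p,d=grab_frame("scene");cv2.imwrite("pics/s2.png",cv2.resize(p[130:270,220:400,::-1],None,fx=4,fy=4,interpolation=cv2.INTER_CUBIC))
E
```

```text
clock: 1.35
tcp_pos: [0.482, -0.0257, 0.2206]
orientation: [2.847, 1.328, 0.0]
contact_force: [0.9, -0.4, 0.1]
grip_width: 0.0851
gripper_force: 0.0
clock: 1.85
tcp_pos: [0.4815, -0.0288, 0.2205]
orientation: [2.849, 1.324, -0.001]
contact_force: [0.7, 0.0, 1.0]
grip_width: 0.0857
gripper_force: 0.0
rot [ 0.0001  0.0004 -0.0024] mm [ 5.812  -2.9004 95.5402]
1.85 [ 0.4815 -0.0288  0.2205] yaw 49.862196324997626 F [0.7155 0.0473 0.975 ] M [-0.0188 -0.0042 -0.0175] w 0.08571020344423369 0.0 j [ 0.3108  0.1763 -0.424   1.9663  0.0854  1.0162 -0.853 ]
```

View pics/s2.png

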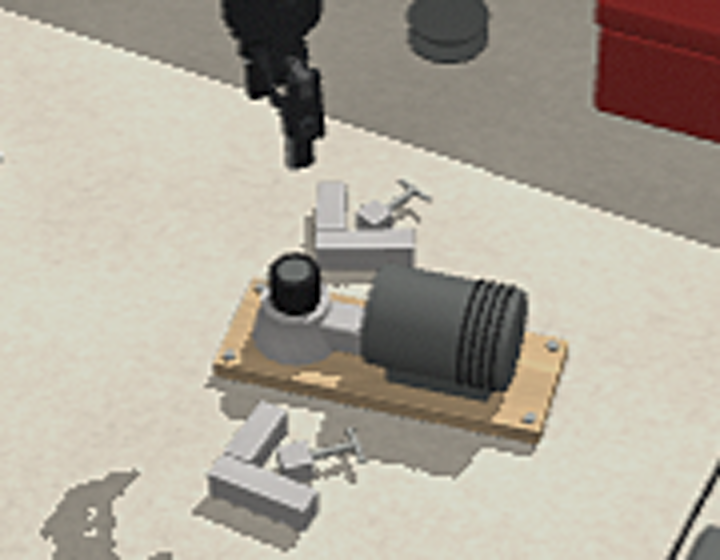

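The gripper stands directly above the cap (crop about (295,285)), fingers clear. I'll descend.

```bash
python3 -m creep '0 0 0 5.8 -2.9 15 1;0 0 0 5.8 -2.9 50 1;0 0 0 5.8 -2.9 80 1;0 0 0 5.8 -2.9 95.5 1;0 0 0 5.8 -2.9 95.5 1;0 0 0 5.8 -2.9 95.5 1'; python3 go.py .483 -.0225 .066 50
```

```text
clock: 2.65
tcp_pos: [0.484, -0.0209, 0.1259]
orientation: [2.847, 1.328, 0.002]
contact_force: [-0.2, 0.1, -0.6]
grip_width: 0.0857
gripper_force: 0.0
rot [ 0.0011 -0.001   0.0002] mm [-1.9793  0.1777 59.9003]
2.65 [ 0.484  -0.0209  0.1259] yaw 50.009221850135575 F [-0.2185  0.0954 -0.5948] M [-0.0159 -0.0772  0.0579] w 0.08573972137261653 0.0 j [ 0.2685  0.3023 -0.4138  2.0607  0.1665  0.8082 -0.9419]
```

```bash
python3 -m creep '0 0 0 -1.5 0 15 1;0 0 0 -1.5 0 35 1;0 0 0 -1.5 0 50 1;0 0 0 -1.5 0 60 1;0 0 0 -1.5 0 60 1;0 0 0 -1.5 0 60 1'; python3 go.py .483 -.0225 .066 50
python3 - <<'E'
from h import *
p,d=grab_frame("scene");cv2.imwrite("pics/s3.png",cv2.resize(p[130:270,220:400,::-1],None,fx=4,fy=4,interpolation=cv2.INTER_CUBIC))
E
```

```text
clock: 3.4
tcp_pos: [0.4827, -0.0222, 0.0654]
orientation: [2.847, 1.328, 0.001]
contact_force: [0.2, 0.5, -0.3]
grip_width: 0.0851
gripper_force: 0.0
rot [ 0.0005 -0.0005  0.0002] mm [-0.0412  0.4305 -0.5514]
3.4 [ 0.4827 -0.0222  0.0654] yaw 50.00866613492615 F [ 0.2466  0.4507 -0.3289] M [ 0.0342 -0.0077  0.0279] w 0.08511633996808607 0.0 j [ 0.2377  0.396  -0.3835  2.1078  0.2327  0.6765 -0.9994]
```

View pics/s3.png

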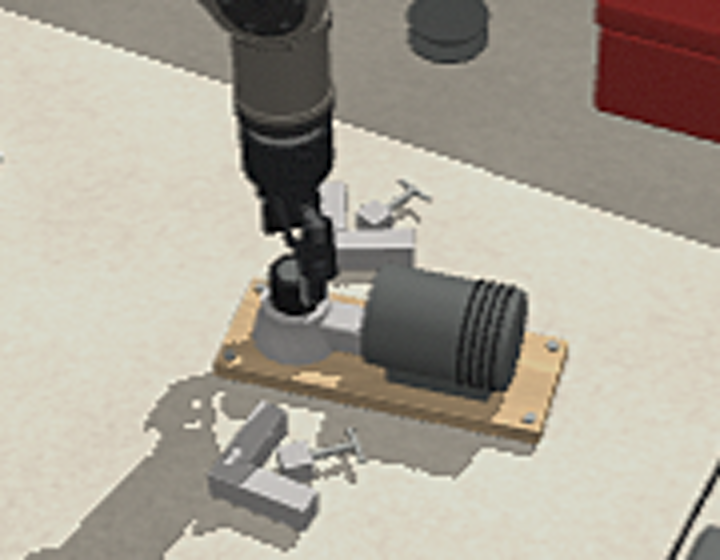

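The fingers straddle the cap (crop about (293,285)) and are clear of the motor. I'll close at 40 N.

```bash
python3 -m creep '0 0 0 0 0 0 0.3;0 0 0 0 0 0 0;0 0 0 0 0 0 -0.2;0 0 0 0 0 0 -0.5;0 0 0 0 0 0 -0.5;0 0 0 0 0 0 -0.5' 40; python3 go.py .483 -.0225 .066 50
```

```text
clock: 4.2
tcp_pos: [0.4824, -0.0222, 0.0657]
orientation: [2.847, 1.328, 0.0]
contact_force: [-1.4, 0.2, 7.0]
grip_width: 0.0415
gripper_force: 39.5
rot [ 0.0004  0.     -0.    ] mm [ 0.1669  0.595  -0.2617]
4.2 [ 0.4824 -0.0222  0.0657] yaw 49.99981397947481 F [-1.4239  0.1529  6.9925] M [-0.0119  0.5363  0.0212] w 0.041463549959213704 39.46915805339813 j [ 0.2377  0.3953 -0.3837  2.108   0.2326  0.6774 -0.9995]
```

```bash
python3 -m creep '0 0 0.05 0 0 0 -0.5;0 0 0.1 0 0 0 -0.5;0 0 0.1 0 0 0 -0.5'; python3 go.py .483 -.0225 .066 50; python3 -m creep '0 0 0.05 0 0 0 -0.5;0 0 0.1 0 0 0 -0.5;0 0 0.15 0 0 0 -0.5;0 0 0.15 0 0 0 -0.5';python3 go.py .483 -.0225 .066 50
```

```text
clock: 4.58
tcp_pos: [0.4826, -0.0222, 0.0657]
orientation: [2.909, 1.184, 0.001]
contact_force: [-2.6, -0.7, 6.9]
grip_width: 0.0417
gripper_force: 39.6
rot [ 0.0008 -0.0001 -0.0994] mm [ 0.0811  0.5059 -0.2581]
4.575 [ 0.4826 -0.0222  0.0657] yaw 44.30343946288034 F [-2.5975 -0.6592  6.9432] M [-0.0543  0.4382  0.268 ] w 0.04167212433552423 39.596959948539734 j [ 0.2179  0.3923 -0.3601  2.1092  0.2185  0.6741 -1.0862]
clock: 5.08
tcp_pos: [0.4829, -0.0212, 0.066]
orientation: [2.989, 0.967, 0.002]
contact_force: [-2.1, 1.8, 8.8]
grip_width: 0.0416
gripper_force: 40.9
rot [ 0.0008 -0.0011 -0.247 ] mm [-0.7021  1.1504 -0.0085]
5.075 [ 0.4829 -0.0212  0.066 ] yaw 35.84997053523935 F [-2.1121  1.7782  8.8448] M [0.5356 0.5371 0.7897] w 0.04163723980550012 40.856451988220215 j [ 0.1882  0.3879 -0.3264  2.1108  0.1967  0.6696 -1.2154]
```

Torque climbs to 0.79 N·m by 14°, which looks like the stop. I'll turn the other way and compare.

```bash
python3 -m creep '0 0 -0.1 0 0 0 -0.5;0 0 -0.2 0 0 0 -0.5;0 0 -0.25 0 0 0 -0.5;0 0 -0.25 0 0 0 -0.5'; python3 go.py .483 -.0225 .066 50; python3 -m creep '0 0 -0.1 0 0 0 -0.5;0 0 -0.2 0 0 0 -0.5;0 0 -0.3 0 0 0 -0.5;0 0 -0.3 0 0 0 -0.5';python3 go.py .483 -.0225 .066 50
```

```text
clock: 5.58
tcp_pos: [0.4829, -0.0218, 0.0657]
orientation: [2.847, 1.329, 0.002]
contact_force: [-0.5, 1.5, 5.4]
grip_width: 0.0414
gripper_force: 40.7
rot [ 0.0007 -0.0011  0.0007] mm [-0.4332  0.5052 -0.2795]
5.575 [ 0.4829 -0.0218  0.0657] yaw 50.04068011579581 F [-0.5184  1.5108  5.404 ] M [0.2453 0.0953 0.0648] w 0.04137699473070138 40.71451127529144 j [ 0.2379  0.3956 -0.3844  2.1076  0.2326  0.6766 -0.9992]
clock: 6.08
tcp_pos: [0.4832, -0.0224, 0.0657]
orientation: [2.617, 1.736, 0.002]
contact_force: [-0.1, -1.5, 6.0]
grip_width: 0.0416
gripper_force: 40.7
rot [ 0.0015 -0.0009  0.2988] mm [-0.1573 -0.1379 -0.305 ]
6.075 [ 0.4832 -0.0224  0.0657] yaw 67.11886873268222 F [-0.1005 -1.5471  6.0312] M [-0.1635 -0.1537  0.0177] w 0.041573968361636265 40.72790443897247 j [ 0.2961  0.406  -0.4537  2.1036  0.2769  0.6865 -0.7405]
```

Counter-clockwise turns freely (0.02 N·m), so I'll unscrew that way to about 95–100° in total.

```bash
python3 -m creep '0 0 -0.14 0 0 0 -0.5;0 0 -0.28 0 0 0 -0.5;0 0 -0.42 0 0 0 -0.5;0 0 -0.56 0 0 0 -0.5;0 0 -0.7 0 0 0 -0.5;0 0 -0.7 0 0 0 -0.5'; python3 go.py .483 -.0225 .066 150; python3 -m creep '0 0 -0.15 0 0 0 -0.5;0 0 -0.3 0 0 0 -0.5;0 0 -0.45 0 0 0 -0.5;0 0 -0.6 0 0 0 -0.5;0 0 -0.7 0 0 0 -0.5;0 0 -0.74 0 0 0 -0.5;0 0 -0.74 0 0 0 -0.5';python3 go.py .483 -.0225 .066 150
```

```text
clock: 6.82
tcp_pos: [0.4827, -0.022, 0.0656]
orientation: [1.863, 2.529, 0.001]
contact_force: [-0.4, 0.8, 7.3]
grip_width: 0.0414
gripper_force: 41.0
rot [ 0.0008  0.0003 -0.7461] mm [-0.5761  0.1137 -0.3584]
6.825 [ 0.4827 -0.022   0.0656] yaw 107.25137129467012 F [-0.402   0.7878  7.3412] M [0.0587 0.1729 0.1185] w 0.041398197173261146 40.98728835582733 j [ 0.4288  0.4377 -0.6177  2.0956  0.3824  0.7176 -0.1359]
clock: 7.7
tcp_pos: [0.4815, -0.021, 0.0656]
orientation: [-0.823, -3.03, -0.0]
contact_force: [-4.8, 3.3, 13.0]
grip_width: 0.0414
gripper_force: 41.5
rot [-0.0001 -0.0015 -0.0068] mm [-2.0742 -0.4877 -0.3976]
7.7 [ 0.4815 -0.021   0.0656] yaw 149.61320256448687 F [-4.7695  3.2744 13.0488] M [ 0.7113  1.1536 -0.0128] w 0.04143889694869802 41.46451771259308 j [ 0.5629  0.4852 -0.7911  2.0888  0.4988  0.7637  0.4981]
```

```bash
python3 -m creep '0 0 0 -1.5 -0.5 0 -0.5;0 0 0 -1.5 -0.5 -3 -0.5;0 0 0 -1.5 -0.5 -6 -0.5;0 0 0 -1.5 -0.5 -6 -0.5'; python3 go.py .483 -.0225 .17 150
```

```text
clock: 8.2
tcp_pos: [0.4822, -0.023, 0.0707]
orientation: [-0.821, -3.03, 0.0]
contact_force: [-2.6, 4.1, -2.1]
grip_width: 0.0411
gripper_force: 41.0
rot [-0.0006 -0.0019 -0.0057] mm [ -0.2395   0.7523 -99.2722]
8.2 [ 0.4822 -0.023   0.0707] yaw 149.67559790442414 F [-2.5947  4.1401 -2.0719] M [0.8912 0.9185 0.0225] w 0.041084326838557166 41.02260410785675 j [ 0.572   0.4786 -0.7969  2.0832  0.4892  0.7746  0.5119]
```

The cap rises with almost no resistance. Lifting straight up.

```bash
python3 -m creep '0 0 0 0 0 -10 -0.5;0 0 0 0 0 -20 -0.5;0 0 0 0 0 -32 -0.5;0 0 0 0 0 -45 -0.5;0 0 0 0 0 -60 -0.5;0 0 0 0 0 -75 -0.5;0 0 0 0 0 -88 -0.5;0 0 0 0 0 -97 -0.5;0 0 0 0 0 -100 -0.5;0 0 0 0 0 -100 -0.5'; python3 -m creep '0 0 0 0 0 0 -0.5;0 0 0 0 0 0 -0.5;0 0 0 0 0 0 -0.5;0 0 0 0 0 0 -0.5'; python3 go.py .483 -.0225 .17 150
python3 - <<'E'
from h import *
p,d=grab_frame("scene");cv2.imwrite("pics/s4.png",cv2.resize(p[130:270,220:400,::-1],None,fx=4,fy=4,interpolation=cv2.INTER_CUBIC))
E
```

```text
clock: 9.45
tcp_pos: [0.4832, -0.0235, 0.171]
orientation: [-0.821, -3.032, 0.0]
contact_force: [0.1, -0.0, -1.3]
grip_width: 0.0411
gripper_force: 41.6
clock: 9.95
tcp_pos: [0.4833, -0.0234, 0.171]
orientation: [-0.821, -3.032, -0.0]
contact_force: [-1.3, -0.6, 0.0]
grip_width: 0.0414
gripper_force: 41.6
rot [-0.     -0.0001 -0.0052] mm [0.7381 0.6384 1.0176]
9.95 [ 0.4833 -0.0234  0.171 ] yaw 149.70486750598988 F [-1.2839 -0.6355  0.0477] M [ 0.0508  0.0066 -0.0147] w 0.041435191668675674 41.63226306438446 j [ 0.6843  0.3326 -0.9012  1.9959  0.3179  0.959   0.6658]
```

View pics/s4.png

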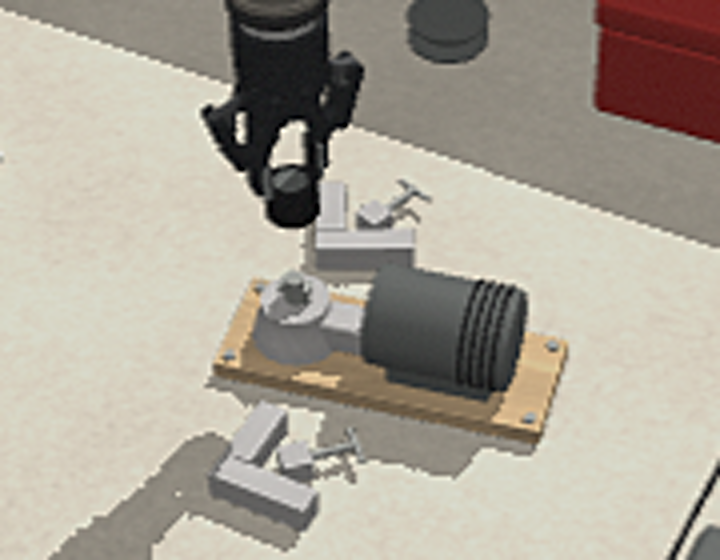

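The cap is held level at crop (290,195), well above the bare spindle at (295,290), and nothing else has moved. Underside is about 105 mm above the seat. Handing in.

```bash
python3 -c "from bench import r; print(r.hand_in())"
```

```text
the job is handed in; nothing more can be done
None
```

The cap loosened counter-clockwise seen from above (a right-handed thread); I unscrewed it, lifted it off and handed in with it held level and still about 105 mm above its seat, nothing else visibly moved, though `r.hand_in()` returned no verdict.

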